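# Set the market stall's sizing gauge by its knurled wheel

### The job

Set the stall's sizing gauge for the next fitting: with the fingertips shut and laid lightly on top of the knurled wheel, roll it in short strokes until the gap between the jaws has closed to the gauge mark, that is, until the dark pointer blade on the moving jaw is in line with the dark blade on the mark clip beside it. Use only the wheel: do not touch the moving jaw or the mark clip, and leave the goods standing around where they are. Grasp and lift nothing, and take the hand off the gauge at the end.

Things in the scene. Friction and masses are not known exactly. Their poses are not given: they have to be found in the camera images.
- gauge: the sizing gauge, fixed to the table, on a 130 x 310 mm wooden base; origin at the centre of its underside. Its y axis runs along the bed (wheel at y = +88 mm, jaws at -y), x is across the bed and along the wheel's level axle, z up. The bed with wheel, jaws and mark floats on rubber bushes on the base; the wheel is its highest part
- wheel_top (a point): topmost point of the knurled steel wheel when unpressed, mid-width, 94 mm above the table; fixed to the gauge, axes as gauge. Wheel radius 32 mm, width 26 mm, between two grey cheeks 48 mm across whose tops lie 22 mm below this point. Pressed, wheel and bed give down together by up to 8 mm, starting at about 3 N and rising 0.8 N per mm; 4 to 5 mm is a good press
- wheel: the knurled wheel; origin on its axle, 32 mm below its top, turns with it. It stays where it is left. Rolling its top towards the jaws (-y of the gauge) closes the moving jaw, rolling it back opens it: 6 mm of jaw per radian, or 1 mm for each 5.3 mm of rim. It can turn past the mark and be rolled back
- moving_jaw: the moving steel jaw, the one nearer the wheel, 44 x 26 mm, top 78 mm above the table; its back starts 87 mm from the wheel's axle and goes farther away as it closes. Do not touch it. The origin is not on the jaw: it starts at the gauge's origin and slides with the jaw; axes as gauge
- jaw_blade (a point): top middle of the pointer blade on the moving jaw: a dark upright blade, 3 mm thick along the bed, reaching 16 mm beyond the jaw's side, 76 mm above the table, flush with the jaw's gripping face; axes as gauge
- mark_clip: the clip that carries the gauge mark: a 16 mm steel block with a small brass screw, on the slim rail on the gauge's +x side. Do not touch it. The origin is not on the clip, it only slides with it; axes as gauge
- mark_blade (a point): top middle of the gauge mark: a dark upright blade on the clip, 3 mm thick along the bed, 16 mm long across it, 76 mm above the table, 21 mm to the +x side of jaw_blade (they pass each other). It starts 10 to 24 mm farther along -y than jaw_blade; the gauge is set when both have the same y in the gauge's axes
- wrench: steel spanner, 160 mm long, lying on the table, origin under its middle; bystander, leave alone
- collar: brass pipe collar, 42 mm across, 32 mm high, upright, origin at the centre of its underside; bystander, leave alone
- bolt: steel bolt standing on its head, 30 mm across, 55 mm high, origin at the centre of its underside; bystander, leave alone
- jar: green glass jar, 60 mm across, 75 mm high, origin at the centre of its underside; bystander, leave alone
- mug: white mug, 80 mm across, 85 mm high, origin at the centre of its underside; bystander, leave alone
- toy_lorry: toy lorry, 100 x 72 mm, 73 mm high, origin at the centre of its underside; bystander, leave alone
- weight: dark iron weight disc lying flat, 100 mm across, 24 mm high, origin at the centre of its underside; bystander, leave alone

How it is judged (in metres and radians):
On the way:
1. a fingertip presses on the wheel (contact force between the fingers and wheel above 0.5 N), for 0.1 s.
At the end, for the whole second after the job is handed in: The jaw's blade is in line with the mark's blade within 3 mm along the bed, the jaw is at rest, and every bystander is within 15 mm of its starting place (y of jaw_blade in the frame of mark_blade between -0.003 and 0.003 m and linear speed of moving_jaw below 0.003 m/s and not (distance of wrench from where it was at the start of the episode above 0.015 m) and not (distance of collar from where it was at the start of the episode above 0.015 m) and not (distance of bolt from where it was at the start of the episode above 0.015 m) and not (distance of jar from where it was at the start of the episode above 0.015 m) and not (distance of mug from where it was at the start of the episode above 0.015 m) and not (distance of toy_lorry from where it was at the start of the episode above 0.015 m) and not (distance of weight from where it was at the start of the episode above 0.015 m)); the robot touches nothing.
It fails at once if a bystander is moved or lifted by more than 15 mm (distance of any of wrench, collar, bolt, jar, mug, toy_lorry, weight from where it was at the start of the episode above 0.015 m).
It fails at once if the robot pushes the moving jaw (contact force between any of the arm, the fingers and moving_jaw above 1.5 N).
It fails at once if the robot pushes the mark clip (contact force between any of the arm, the fingers and mark_clip above 1.5 N).
It fails at once if the wheel is pressed hard (over 25 N) (contact force between any of the arm, the fingers and wheel above 25 N).
It also fails if it takes over 51 s, if anything falls off the work surface, if the arm or the gripper's body presses on something with over 40 N, if the wrist force passes 120 N, or if a joint passes its speed limit or range.

### The arm

A 6-joint arm with a two-finger parallel gripper is mounted at the origin on the work surface. World frame = base frame: x ahead of the robot, y to its left, z up, the work surface at z = 0. Lengths are in mm, angles in rad, forces in N, time in s.
With the tool pointing down it reaches from about 275 to 725 mm from the base axis. Payload 5.6 kg.
Tool frame: the origin (TCP) lies at the very end of the fingers, on their centre line; the grasp point (between the pads) lies 19 mm behind it; z points along the fingers, y is the direction in which the jaws open and shut (so a half turn about z gives the same grasp; the last joint's range is limited). The gripper opens to 85 mm and grips with 20 to 120 N. Pads are 22 mm wide; open, the fingers measure 114 mm over their backs; the gripper's body (76 mm by 85 mm) begins 54 mm behind the grasp point. The pads swing forward as they close: fully open they stand 13 mm farther back than shut.
Start: joints at [1.461, 0.255, 0.108, 0, -1.424, -0.285], TCP at [211.516, 507.695, 231.283] pointing down, gripper open.
Joint ranges: [-2.95, 2.95], [-1.21, 1.97], [-1.09, 1.5], [-2.87, 1.71], [-2.94, -0.07], [-3.05, 3.05]. Speed limits (rad/s): [2.57, 2.57, 3.14, 3.14, 3.14, 3.14].

### API

Orientations are given as a unit quaternion [w, x, y, z].
In Python, from workcell import manip gives the robot as it stands. Calls block until the motion is done:
- manip.move_to(position, orientation): joint-space move of the TCP to a pose.
- manip.move_linear(position, rot=None, feed=150, contact_N=None): straight line of the TCP; rot=None keeps the orientation; feed is the mean speed in mm/s. With contact_N (N) it stops when the force on the tool has changed by that much, and returns True; else False.
- manip.movej(angles): joint-space move.
- manip.open_gripper() and manip.close(): open the fingers fully, or close them until they stop; the grip force is fixed at half the most.
- manip.hold(seconds).
- manip.solve_ik(position, orientation): joint angles nearest the present ones, or None.
- manip.snapshot(name): name is "scene" or "side" or "wrist"; returns the picture (420x560x3 uint8, red, green, blue); there is no depth.
- manip.camera_params(name): a dict with "K" (3x3 intrinsics, pixels), "R" (3x3) and "t" (3): a world point X has camera coordinates R X + t; the wrist camera has in their place "mount" (4x4, takes a point from camera to tool coordinates, whose origin is the TCP and whose axes are the flange's). Camera axes: x right, y down, z forward; pixel columns grow to the right and rows downward; lengths in mm; the calibration is good to about 2 mm. A picture is of the moment at which its call begins: read the wrist's pose just before it. camera_params takes no time and is no camera call.
A pose or a line that the arm cannot do raises manip.Unreachable and nothing moves.
- manip.close_job(): hands the job in, once; it reports no verdict.
Readings, each from a call of its own:
- manip.current_t(): time.
- manip.current_joint_positions(): joint angles.
- manip.current_joint_velocities(): joint speeds.
- manip.current_effort(): joint torques, N m.
- manip.current_ee_pos(): TCP position.
- manip.current_ee_rot(): TCP orientation.
- manip.current_wrist_force(): force on the tool from outside, world axes, zero at the start.
- manip.current_moment(): the same for the moment, N m.
- manip.current_opening(): finger opening in mm.
Only numpy, scipy, OpenCV 4.12 (cv2) and the standard library are available. Lean on these libraries where they do the work, as an engineer would, in place of code of your own. Each camera call takes 0.05 s, during which the arm holds its last target.

## Working session

There is one attempt and no reset: what is moved stays moved. The work goes in short steps, each a Python script; the robot and the scene stay as the last script left them, time stands still between calls to the robot, and variables do not carry over. Pictures are saved under pics/ and viewed, and the job is handed in when it is done.

```bash
mkdir -p pics
cat > h.py <<'E'
import numpy as np, cv2
from workcell import manip as m
def snap(n,f):
    im=m.snapshot(n); cv2.imwrite(f'pics/{f}.png',im[:,:,::-1]); return im
def ray(P,uv):
    K,R,t=[np.array(P[k],float) for k in 'KRt']
    d=R.T@np.linalg.solve(K,[uv[0],uv[1],1.]); return -R.T@t,d
def onz(P,uv,z):
    o,d=ray(P,uv); return o+d*(z-o[2])/d[2]
def proj(P,X):
    K,R,t=[np.array(P[k],float) for k in 'KRt']
    c=K@(R@np.array(X,float)+t); return c[:2]/c[2]
E
python3 - <<'E'
from h import *
for n in ('scene','side','wrist'):
    snap(n,n+'0')
    print(n,m.camera_params(n))
print(m.current_t(),m.current_ee_rot(),m.current_wrist_force())
E
```

```text
scene {'K': array([[457.22356146,   0.        , 272.35825571],
       [  0.        , 457.22356146, 211.84240018],
       [  0.        ,   0.        ,   1.        ]]), 'R': array([[ 0.27358988,  0.96161705,  0.02100557],
       [ 0.51436524, -0.12781862, -0.84799222],
       [-0.81275887,  0.24280663, -0.52959226]]), 't': array([-169.69183996, -232.4858084 , 1731.98466789])}
side {'K': array([[528.3551794 ,   0.        , 281.86334006],
       [  0.        , 528.3551794 , 210.23258254],
       [  0.        ,   0.        ,   1.        ]]), 'R': array([[ 0.97912136, -0.20310045,  0.0084599 ],
       [-0.11821982, -0.60279134, -0.78909231],
       [ 0.16536456,  0.77161701, -0.61421637]]), 't': array([-529.99520595,  145.2561923 , 1620.3525717 ])}
wrist {'K': array([[331.79143364,   0.        , 280.94941923],
       [  0.        , 331.79143364, 212.27294699],
       [  0.        ,   0.        ,   1.        ]]), 'mount': array([[-5.65462560e-04, -9.53009671e-01, -3.02939344e-01,
         7.81244954e+01],
       [ 9.99999838e-01, -5.17041641e-04, -2.40037438e-04,
         9.50756953e-01],
       [ 7.21257442e-05, -3.02939431e-01,  9.53009809e-01,
        -1.42244420e+02],
       [ 0.00000000e+00,  0.00000000e+00,  0.00000000e+00,
         1.00000000e+00]])}
0.15 [ 7.03005556e-04  9.80575045e-01 -1.96143005e-01 -9.00102438e-05] [-0.12794856 -0.97385264 -0.08071074]
```

View pics/scene0.png

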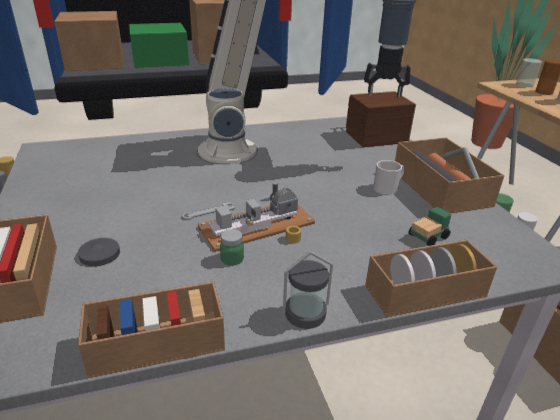

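View pics/side0.png

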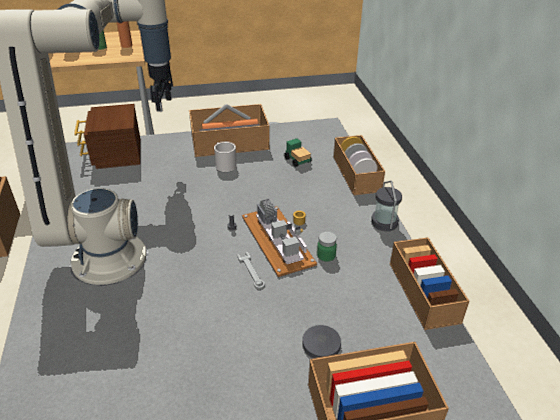

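View pics/wrist0.png

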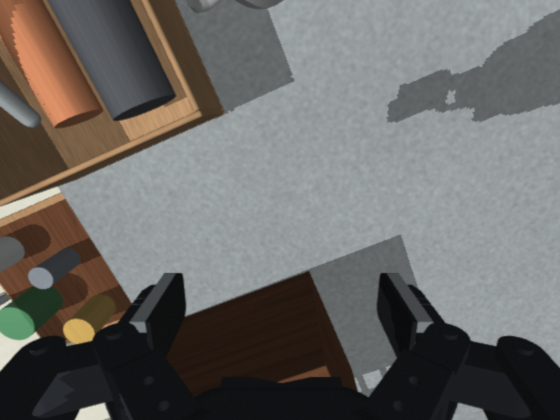

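The scene picture shows the gauge at about (257,222) with its wheel at (284,201). In the side picture the wheel is at (266,208) and the jaws at (280,230) and (291,245). I'll zoom in next and get a rough pose from the wooden base.

Run:
```python
from h import *
a=cv2.imread('pics/scene0.png')[165:275,175:330]; cv2.imwrite('pics/sceneZ.png',cv2.resize(a,None,fx=5,fy=5,interpolation=2))
b=cv2.imread('pics/side0.png')[185:295,215:350]; cv2.imwrite('pics/sideZ.png',cv2.resize(b,None,fx=5,fy=5,interpolation=2))
P=m.camera_params('scene');S=m.camera_params('side')
print(onz(P,(284,195),90),onz(S,(266,203),90))
for uv in [(245,213),(263,208),(285,275),(316,265)]: print(uv,onz(S,uv,20))
```

```text
[523.90243268  59.1469136   90.        ] [501.61891491  63.31362792  90.        ]
(245, 213) [438.65503337 113.39851814  20.        ]
(263, 208) [502.54840691 128.78281367  20.        ]
(285, 275) [ 509.35429332 -198.15420634   20.        ]
(316, 265) [ 608.62404462 -175.16209448   20.        ]
```

View pics/sceneZ.png

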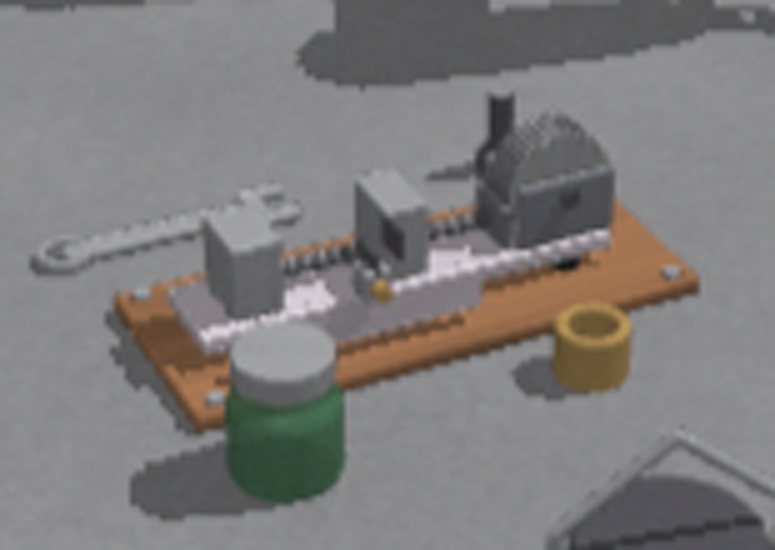

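View pics/sideZ.png

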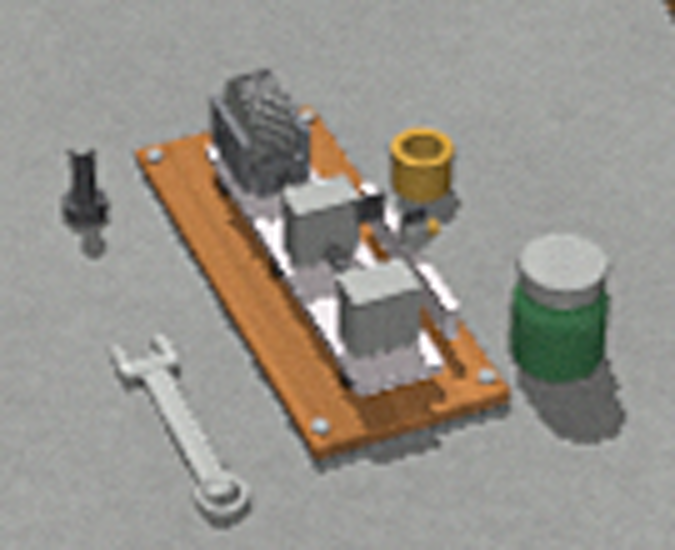

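```bash
cat >> h.py <<'E'
from scipy.spatial.transform import Rotation as Ro
def quat(phi):
    # gauge x axis at angle phi in world; tool x = gauge -y, tool z down
    gx=np.array([np.cos(phi),np.sin(phi),0]); gy=np.array([-gx[1],gx[0],0])
    q=Ro.from_matrix(np.column_stack([-gy,-gx,[0,0,-1]])).as_quat(); return np.r_[q[3],q[:3]]
def wristP():
    p=np.array(m.current_ee_pos()); q=np.array(m.current_ee_rot()); P=m.camera_params('wrist')
    M=np.array(P['mount']); Rw=Ro.from_quat(np.r_[q[1:],q[0]]).as_matrix()
    Rc=Rw@M[:3,:3]; tc=Rw@M[:3,3]+p
    return dict(K=P['K'],R=Rc.T,t=-Rc.T@tc)
E
python3 - <<'E'
from h import *
S=m.camera_params('side')
c=[onz(S,uv,14)[:2] for uv in [(242,215),(276,206.4),(278.6,277),(316.6,264)]]
print(c,np.linalg.norm(c[1]-c[0]),np.linalg.norm(c[3]-c[2]),np.linalg.norm(c[2]-c[0]),np.linalg.norm(c[3]-c[1]))
d=(c[0]+c[1]-c[2]-c[3])/2; gy=d/np.linalg.norm(d); phi=np.arctan2(-gy[0],gy[1]); cen=np.mean(c,0)
wt=cen+gy*88; print(phi,cen,wt, np.linalg.norm(d))
for s in (0,np.pi):print(m.solve_ik([*wt,200],quat(phi+s)))
E
```

```text
[array([428.12624508, 112.19943028]), array([549.04431933, 136.72421908]), array([ 490.65947716, -196.66559274]), array([ 613.35004167, -165.32888633])] 123.38008732259554 126.62923750523018 315.1317304869846 308.8224480387653
0.2047118394163022 [520.29502081 -28.26770743] [502.40593864  57.89481772] 311.9731879510895
[ 0.42498341  0.17967892 -0.06841035  0.         -1.32270705 -0.22027157]
[ 0.42498341  0.17967892 -0.06841035  0.         -1.32270705  2.92132108]
```

Measured corner spacing is 125 x 312 mm, against the given 130 x 310. Next I'll shut the fingers and look down from above the wheel.

Run:
```python
from h import *
m.close()
m.move_to([502,58,200],quat(0.2047))
snap('wrist','w1');P=wristP()
import pickle;pickle.dump(P,open('w1.pkl','wb'))
snap('side','s1')
print(m.current_t(),m.current_ee_pos(),m.current_opening(),m.current_wrist_force())
phi=.2047;gx=np.array([np.cos(phi),np.sin(phi)]);gy=np.array([-gx[1],gx[0]])
w=np.array([502.4,57.9])
print(proj(P,[*w,94]),proj(P,[*(w-87*gy),78]))
```

```text
2.9583 [502.02659996  58.79666576 200.0227677 ] -0.20668455667306335 [-0.53267502  0.22752511 -0.81808776]
[280.76626824 210.71660087] [280.84916507  93.71098123]
```

View pics/w1.png

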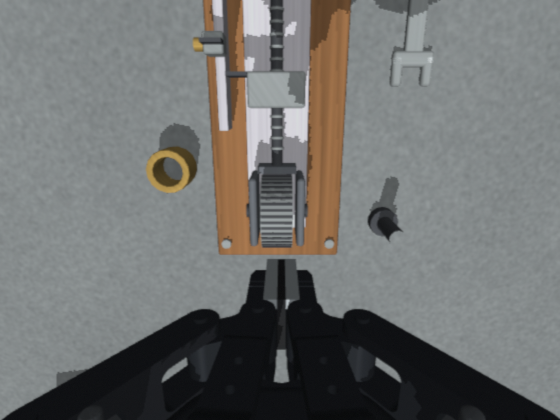

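View pics/s1.png

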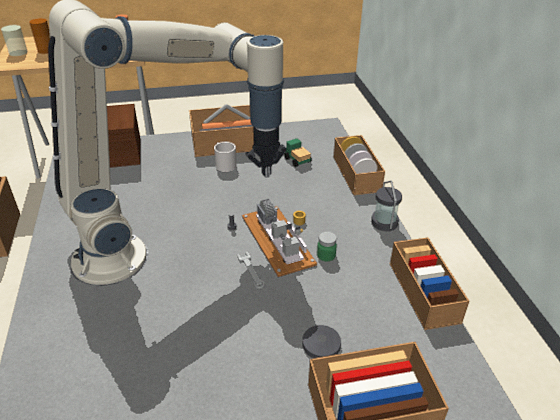

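The wrist picture shows:
- the wheel centred at about (277,208)
- the moving jaw at (277,90), with its dark blade at (237,75)
- the clip at (213,42), with its blade near (210,38)

I'll zoom in to measure these.

Run:
```python
from h import *
a=cv2.imread('pics/w1.png')[0:270,185:365]; 
cv2.imwrite('pics/w1z.png',cv2.resize(a[0:130,0:135],None,fx=5.5,fy=4.5,interpolation=0))
cv2.imwrite('pics/w1y.png',cv2.resize(a[150:260],None,fx=4,fy=4,interpolation=0))
```

```text
(no output)
```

View pics/w1z.png

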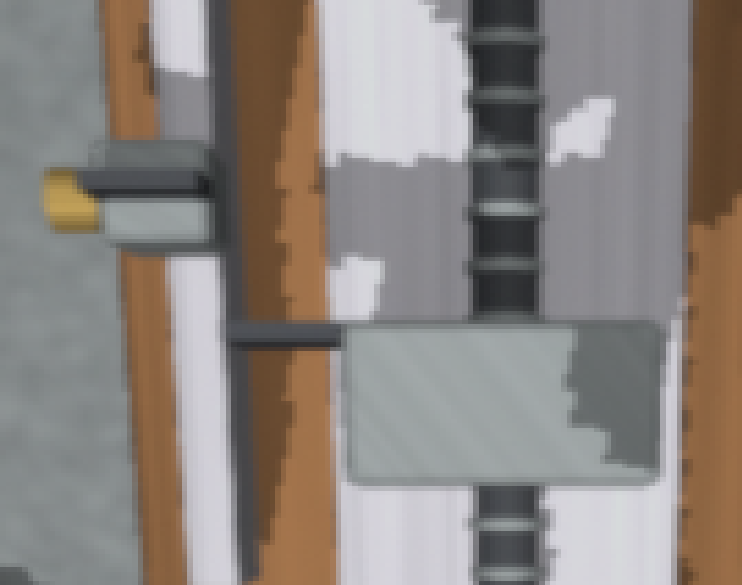

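View pics/w1y.png

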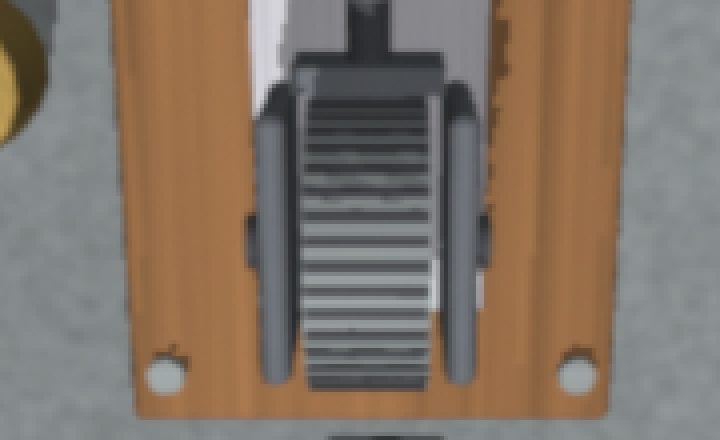

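Run:
```python
from h import *
import pickle;P=pickle.load(open('w1.pkl','rb'))
J=[onz(P,uv,78) for uv in [(247.7,71.6),(305,71.6),(247.7,107.8),(305,107.8)]]
print(np.round(J,1))
jc=np.mean(J,0)[:2]
wl,wr=onz(P,(260.5,211),94),onz(P,(292.75,211),94); print('wheel w',np.linalg.norm(wl-wr))
# base direction from base edges at z~14: left edge & right edge
L=[onz(P,(u,v),14)[:2] for u,v in[(205,0.),(219,254)]];R=[onz(P,(u,v),14)[:2] for u,v in[(350,0.),(337,254)]]
for a in (L,R):
    d=a[1]-a[0];print('phi edge',np.arctan2(-d[0],d[1]))
wm=(wl+wr)[:2]/2
print('W-J base',np.linalg.norm(L[1]-R[1]))
d=wm-jc;print('phi wheel-jaw',np.arctan2(-d[0],d[1]),wm,jc)
phi=np.arctan2(-d[0],d[1]);
d2=(J[1]-J[0])[:2];print('phi jaw',np.arctan2(d2[1],d2[0])-np.pi)
gx=np.array([np.cos(phi),np.sin(phi)]);gy=np.array([-gx[1],gx[0]])
jb=onz(P,(237.2,73.4),76)[:2]; mb=onz(P,(211.2,39.8),76)[:2]
print('jaw->mark gx,gy',(mb-jb)@gx,(mb-jb)@gy)
# base end row 254 => y=-(155) from centre
e=(L[1]+R[1])/2; w=e-67*gy; print('wheel top via base end',w)
jf=(J[0]+J[1])[:2]/2; jbk=(J[2]+J[3])[:2]/2
print('via jaw back +87',jbk+87*gy)
```

```text
[[547.1 -37.3  78. ]
 [505.8 -45.9  78. ]
 [542.7 -12.3  78. ]
 [500.1 -21.2  78. ]]
wheel w 25.288472995660733
phi edge 0.19946530077805993
phi edge 0.20988973818160922
W-J base 127.59223170370487
phi wheel-jaw 0.2060372937072966 [505.53130019  58.79028601] [523.91546161 -29.17086711]
phi jaw -6.0775759963068
jaw->mark gx,gy 17.8787178654642 -22.493405558932007
wheel top via base end [503.93538879  65.40924598]
via jaw back +87 [503.573553    68.44730653]
```

Run:
```python
from h import *
import pickle;P=pickle.load(open('w1.pkl','rb'))
a=(onz(P,(247.5,210.3),62)+onz(P,(306.5,210.3),62))/2;print('axle pins',a)
phi=.205;gx=np.array([np.cos(phi),np.sin(phi),0]);gy=np.array([-gx[1],gx[0],0])
C=-np.array(P['R']).T@P['t']
for row in (247.0,):
    o,d=ray(P,(276.6,row)); # distance of ray to axle along y: line tangent
    dy,dz=d@gy,d[2]; n=np.hypot(dy,dz)
    # |cross((A-o),d)|=32 ; A=(y,62)
    for s in (32,-32):
        y=(s*n+(62-o[2])*dy)/dz+o@gy
        print('tangent axle gy',y, y-a@gy)
```

```text
axle pins [503.70196819  67.99324073  62.        ]
tangent axle gy -35.65179012887131 0.31585976948520766
tangent axle gy 34.18990701127993 70.15755690963644
```

Four estimates of the wheel top were checked. The axle pins, the jaw back plus 87 mm and the rim tangent agree at about (503.7, 68.0). The base edge, whose height is only assumed, gives 2.6 mm less in y. Yaw is 0.205 and the mark is about 22.5 mm away, which is about 120 mm of rim. I'll do one cautious stroke first.

```bash
cat >> h.py <<'E'
phi=.205;gx=np.array([np.cos(phi),np.sin(phi),0]);gy=np.array([-gx[1],gx[0],0])
W=np.array([503.7,68.0,0]); Q=quat(phi)
def pos(y,z): return W+gy*y+np.array([0,0,z])
E
python3 - <<'E'
from h import *
m.move_to(pos(14,112),Q)
f0=np.array(m.current_wrist_force())
hit=m.move_linear(pos(14,90),feed=25,contact_N=2)
print(hit,m.current_ee_pos(),np.array(m.current_wrist_force())-f0)
m.move_linear(pos(14,89.7),feed=25)
print(m.current_ee_pos(),np.array(m.current_wrist_force())-f0)
m.move_linear(pos(-14,89.7),feed=25)
print(m.current_ee_pos(),np.array(m.current_wrist_force())-f0)
snap('wrist','w2')
m.move_linear(pos(-14,105),feed=80)
print(m.current_t())
E
```

```text
True [500.70721019  81.54587093  92.443465  ] [0.17577786 1.70339298 1.76694641]
[500.83877475  81.59478839  90.05173663] [-2.40329156  0.59816413  4.53404026]
[506.60685157  53.90289856  90.16171277] [-1.67498484 -1.05498614  3.8412899 ]
6.0583
```

View pics/w2.png

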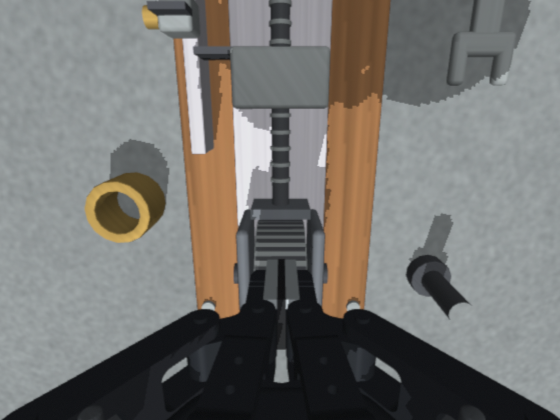

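The wrist picture shows the jaw blade at about (213,52) and the mark at about (168,7). Contact is sound at about 5 N. I'll do two more strokes, then measure from a raised pose.

```bash
cat >> h.py <<'E'
def stroke(a,b,z=89.3,feed=40):
    m.move_linear(pos(a,100),feed=150)
    m.move_linear(pos(a,z),feed=40)
    m.move_linear(pos(b,z),feed=feed)
    f=np.array(m.current_wrist_force())
    m.move_linear(pos(b,100),feed=100)
    return np.round(f,1)
def look(name):
    import pickle
    m.move_linear(pos(-20,160),feed=200); m.hold(.3)
    P=wristP(); im=snap('wrist',name); pickle.dump(P,open(name+'.pkl','wb'))
    jb,mb=[proj(P,(W+gy*-100+gx*k)+[0,0,76]) for k in (30,51)]
    u=int((jb[0]+mb[0])/2); u0=max(u-55,0); a=im[0:150,u0:u0+130,::-1]
    cv2.imwrite(f'pics/{name}z.png',cv2.resize(a,None,fx=5,fy=4,interpolation=0)); print('crop u0',u0)
E
python3 - <<'E'
from h import *
print(stroke(14,-14),stroke(14,-14))
look('w3');print(m.current_t())
E
```

```text
[ 0.7 -0.7  4.4] [ 0.  -1.   4.9]
crop u0 162
10.5833
```

View pics/w3z.png

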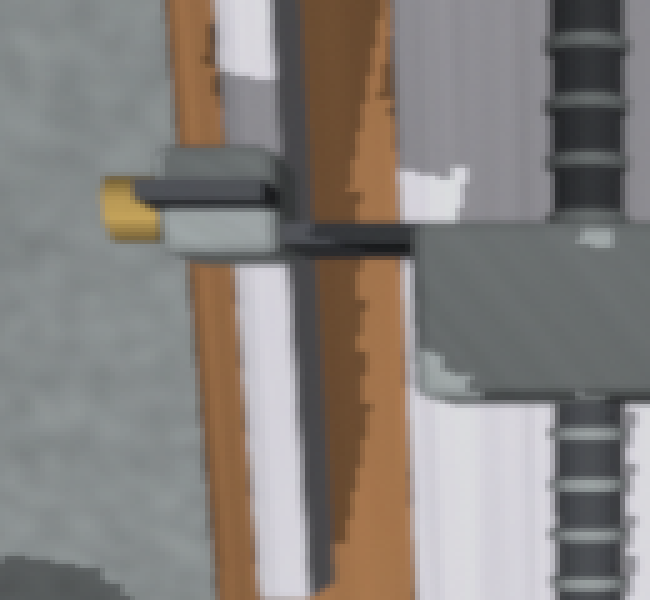

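The crop shows the jaw blade's top face at about (231.5,58) and the mark's at about (202,47).

Run:
```python
from h import *
import pickle;P=pickle.load(open('w3.pkl','rb'))
d=onz(P,(202,47.1),76)-onz(P,(231.5,58.1),76); print(d@gx,d@gy)
# jaw edge tilt check
a=onz(P,(244.9,56),78);print((a-W)@gx,(a-W)@gy)
```

```text
17.852943957353457 -6.191264236640684
21.357976153742097 -128.42167651078387
```

The gap is down to 6.2 mm, from 22.5. That is 5.4 mm per 28 mm stroke, so the wheel isn't slipping. I need about 33 mm more rim, so I'll do one full stroke and then look.

Run:
```python
from h import *
m.move_linear(pos(14,105),feed=200)
print(stroke(14,-12))
look('w4');print(m.current_t())
```

```text
[ 0.5 -2.5  6.3]
crop u0 162
13.5833
```

View pics/w4z.png

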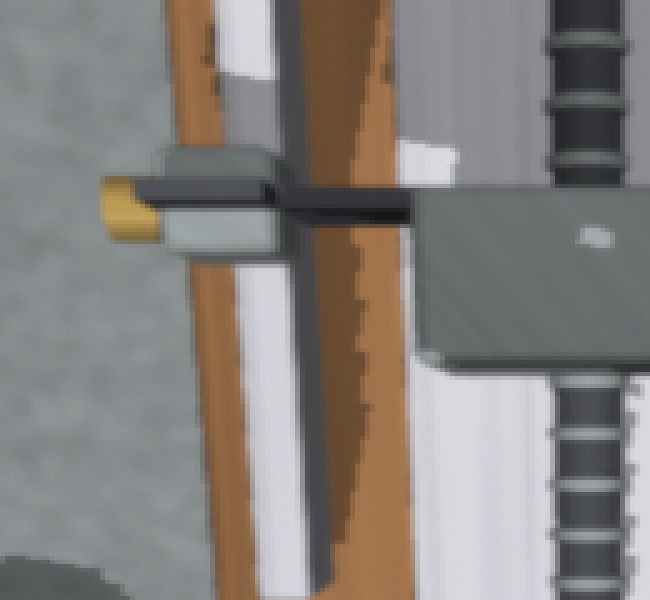

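In the crop the jaw blade's top starts at row 188 and the mark's at row 180. That leaves about 2 px, or 1.2 mm, so one short stroke of about 6.5 mm should finish it.

Run:
```python
from h import *
m.move_linear(pos(3.5,105),feed=200)
print(stroke(3.5,-3))
look('w5'); snap('side','s5');snap('scene','c5');print(m.current_t())
a=cv2.imread('pics/c5.png')[165:275,175:330]; b=cv2.imread('pics/side0.png')
b=cv2.imread('pics/s5.png')[185:295,215:350]
cv2.imwrite('pics/s5z.png',cv2.resize(b,None,fx=5,fy=5,interpolation=2))
cv2.imwrite('pics/c5z.png',cv2.resize(a,None,fx=5,fy=5,interpolation=2))
```

```text
[ 0.7 -1.3  5.5]
crop u0 162
16.175
```

View pics/w5z.png

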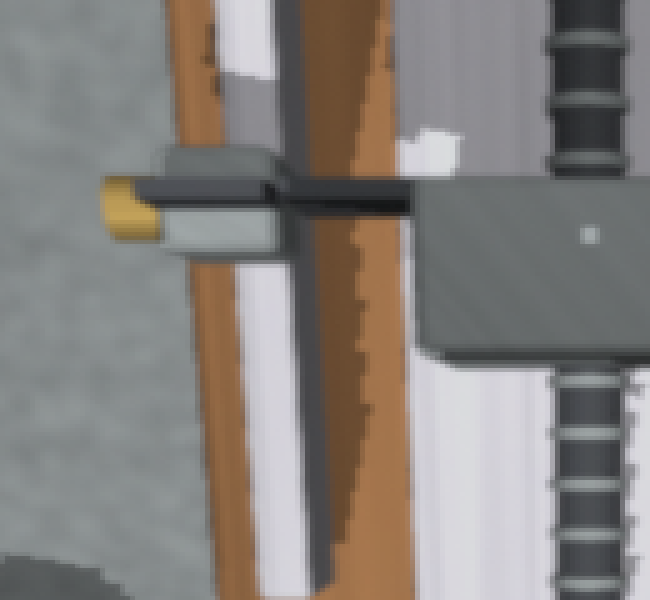

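View pics/s5z.png

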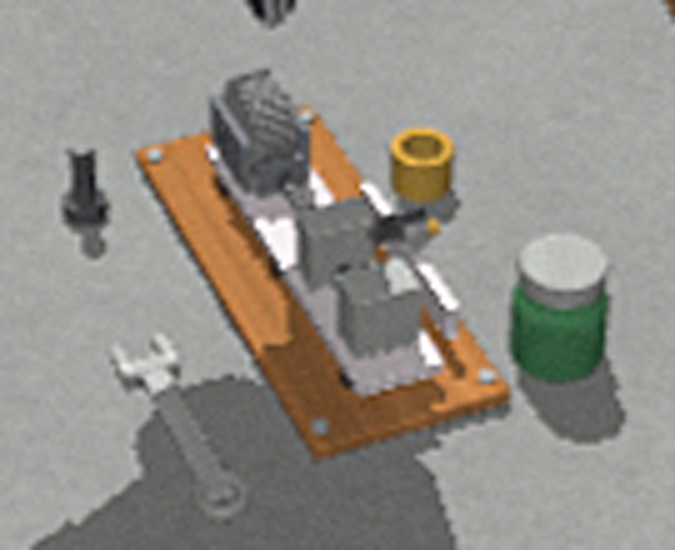

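View pics/c5z.png

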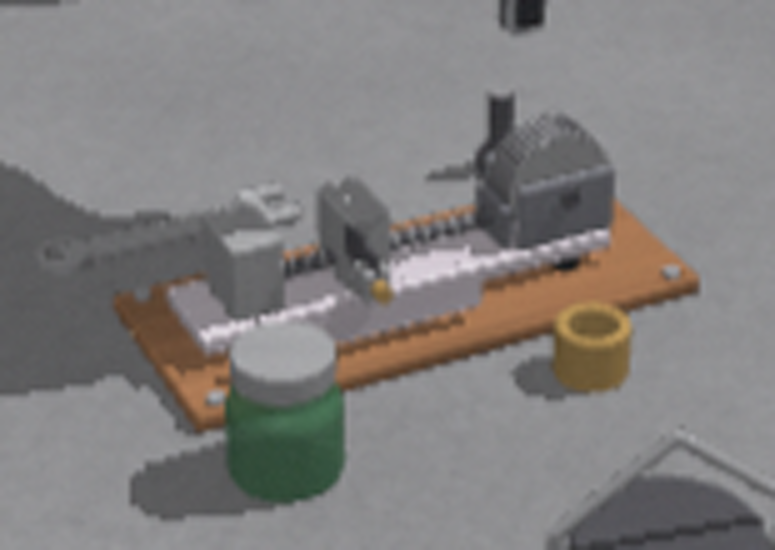

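The wrist crop has both blade tops starting at row 179–180, so they are level to within about 0.3 px. The jaw's front edge is level in the image too, so there's no yaw bias. The side and scene pictures show the blades in one line, the goods near the gauge where they were and the hand clear. I'll hand it in.

Run:
```python
from h import *
m.move_linear(pos(-20,200),feed=150)
print(m.current_wrist_force()); m.close_job()
```

```text
[-0.20979524 -0.35545481 -0.07264114]
the job is handed in; nothing more can be done
```

The gauge is set and the job is handed in; `close_job()` gives no verdict. I rolled the wheel with shut fingertips in four long strokes and one short one. The vertical force I read at stroke ends was about 4–6 N, well under the 25 N limit.

**Blade alignment:** the measured gap between the blades went from 22.5 mm to 6.2 mm after three strokes, then to about 1.2 mm. In the last wrist picture the two blades are level to within about 0.5 mm, against the 3 mm allowed.

**Goods and hand:** in the last scene and side pictures, the wrench, collar, bolt and jar stand where they did at the start. I didn't re-measure the mug, toy lorry and weight, but no commanded move went near them. The hand ended about 100 mm above the wheel, and the wrist force was about 0.4 N, close to zero.

**Checks that disagreed:**
- **Sideways distance between the blades:** it measured about 18 mm, against the stated 21 mm. I didn't resolve this. It doesn't affect the alignment along the bed, because both blades lie on the same image row.
- **Wheel position from the base edge:** this estimate was about 2.6 mm off the other three, probably because I assumed the base height. I used the position the other three agreed on.

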